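Lock the lidded tub in its cradle with the quarter-turn lever

ROBOT

A 6-joint arm with a two-finger parallel gripper is mounted at the origin on a cart in front of the work surface, level with it; the furniture and walls round the work are solid. World frame = base frame: x ahead of the robot, y to its left, z up, the work surface at z = 0. Lengths are in m, angles in rad, forces in N, time in s.
With the tool pointing down it reaches from about 0.275 to 0.975 m from the base axis. Payload 8.4 kg.
Tool frame: the origin (TCP) lies between the finger pads; the fingertips stand 17 mm ahead of it and the grasp point (between the pads) lies 2 mm behind it (robot.nose_length is the distance from the TCP to the fingertips, in m); z points along the fingers, y is the line along which they close (so a half turn about z gives the same grasp; the last joint's range is limited). The gripper opens to 92 mm and grips with 3 to 60 N. Pads are 20 mm wide; open, the fingers measure 128 mm over their backs; the gripper's body (75 mm by 189 mm) begins 69 mm behind the grasp point.
Start: joints at [-1.241, 0.353, 1.633, -0, 1.155, -0.002], TCP at [0.204, -0.591, 0.212] pointing down, gripper open.
Joint ranges: [-2.63, 2.63], [-0.92, 2.1], [0.06, 2.66], [-1.3, 4.44], [0, 2.69], [-3.02, 3.02]. Speed limits (rad/s): [2.22, 2.22, 2.79, 3.14, 3.14, 3.14].

INTERFACE

Orientations are given as a unit quaternion [x, y, z, w].
In Python, from workcell import robot gives the robot as it stands.
- The arm moves only by the shell command python3 -m creep 'ROWS' [FORCE]. ROWS is text: rows parted by semicolons, each of 7 numbers parted by spaces: the finger opening in mm, from 0 to 91.9, then the shift along the world's x, y, z in mm, then the turn, a rotation vector about the world's x, y, z in degrees. In form: claw x y z wx wy wz; .... A call has 1 to 10 rows; each row is the pose to reach, as a shift and turn from the pose commanded when the call began; what a row does not reach only later rows make up. A row lasts 1/8 s, in which the tool goes at most 62.5 mm and 10.7 degrees, less where a joint would pass 70% of its speed; a pose out of reach is approached as far as the arm can. A call with a gripper value outside its range is refused whole. The fingers move at their own pace and stop on an object; FORCE is the grip in N (left out, the last holds). Time passes only in rows, so rows that repeat a pose let the fingers close. It gives the time, the measured TCP pose, the force, the opening and the grip force at its end, in the units of the state.
- robot.read_state(): the state, without advancing time (a new reading comes with each control period).
- robot.camera(name): name is "side" or "top" or "wrist"; returns (picture, depth): 400x640x3 uint8, red, green, blue; 400x640 float32, m along the optical axis (not along the pixel's ray), 0 where there is no reading.
- robot.camera_info(name): a dict with "vfov" (degrees; the focal length in pixels is half the picture's height over the tangent of half this angle, whatever the lens; pixels are square), "cx", "cy" (the principal point, pixels), "rvec" (rotation vector, rad) and "tvec" (3), from world to camera coordinates, as OpenCV has them; the wrist camera has in their place "hand_eye" (4x4, takes a point from camera to tool coordinates, whose origin is the TCP and whose axes are the flange's). Camera axes: x right, y down, z forward; pixel columns grow to the right and rows downward; lengths in m; the calibration is good to about 2 mm. A picture is of the moment at which its call begins: read the wrist's pose just before it. camera_info takes no time and is no camera call.
- robot.hand_in(): hands the job in; it is judged then, once.
The state is a dict: "time": time; "joints": joint angles; "dq": joint speeds; "joint_torque": joint torques, N m; "ee_pos": TCP position; "ee_rot": TCP orientation; "force": force on the tool from outside, world axes, zero at the start; "ft_torque": the same for the moment, N m; "finger_gap": opening from 0.0 (shut) to 1.0 (fully open); "grasp_force": force on a finger pad.
Only numpy, scipy, OpenCV 4.12 (cv2) and the standard library are available. Lean on these libraries where they do the work, as an engineer would, in place of code of your own. Each camera call takes 0.05 s, during which the arm holds its last target. There are 200 camera calls.

TASK

Swing the red lever of the cradle fully open to its stop, slide the whitish lidded tub along the worktable into the cradle until it is fully home against the back plate, and then swing the lever all the way back to its locked stop so that its tongue closes behind the tub. Keep the tub flat on the table (no lifting or tipping) and leave the steel dish, the mist bottle and the pink bowl where they stand.

Things in the scene. Friction and masses are not known exactly. Their poses are not given: they have to be found in the camera images.
- cradle: U-shaped cradle of steel bars, fixed to the table, 145 mm wide, 215 mm long, below 62 mm but for the lever. Origin on the table, where the tub's centre lies when fully home. y axis: the way the tub slides in (mouth at -y); z up. Its two side bars, 10 mm thick, 50 mm up, have inner faces at x = +-62 mm from y = -55 to +84 mm. No floor: the tub slides on the table.
- back_stop (a point): middle of the lower edge of the back plate's face, on the table, 81 mm along +y from the cradle's origin; plate 60 mm high. Axes as the cradle's.
- mouth (a point): middle of the cradle's mouth, on the table, 96 mm along -y from the cradle's origin; here the side bars have flared out to about x = -81 and +79 mm. Axes as the cradle's.
- lock_lever (a joint): lever angle about its upright pivot: 0 = open (red handle along the cradle's +y, tongue along -y, clear of the mouth), 1.571 = locked (handle along +x, tongue along -x across the mouth); a stop at each end. Growing = clockwise from above. Stays where left; takes about 2 N at the grip. Starts locked or up to 0.45 rad short of it.
- lever_axis (a point): on the lever's pivot axis, 84 mm above the table (the handle's height); in the cradle's frame x = +90, y = -96 mm. Hub 24 mm thick, 97 mm high.
- tongue_tip (a point): tip of the dark steel tongue below the handle, 62 mm from the axis, opposite the handle, 50 mm above the table. Tongue 14 mm high, 16 mm wide. Locked, its face stands 3 mm behind a tub that is home; if the tub is a few mm short the tongue pushes it in. Open, all of lever and hub keeps to x > 78 mm in the cradle's frame.
- lever_grip (a point): a point on the red grip's centre line, 85 mm from the axis, 84 mm above the table; the line from lever_axis to it is the handle's direction. Grip: round bar 18 mm thick, 36 to 115 mm from the axis; nearer the hub a flat bar 12 mm wide. Underside of the grip at 75 mm, 19 mm above the tub's lid.
- tub_centre (a point): centre (28 mm above the underside) of the whitish lidded tub, round green sticker on the lid; x 118 mm wide, y 162 mm long, 56 mm high, 0.2 to 0.35 kg. Lid rim (44 to 56 mm up) is widest, walls slope in to 100 x 141 mm below. Starts before the mouth, 235 to 265 mm short of home, up to 12 mm off line, y axis within 0.1 rad of the cradle's.
- lidded_tub: the same tub; origin at the centre of its underside, axes as tub_centre
- steel_dish: bystander: round steel dish, 131 mm wide, 42 mm high; origin at the centre of its underside
- mist_bottle: bystander: white spray bottle with black head, 48 mm wide, 147 mm high; origin at the centre of its underside
- pink_bowl: bystander: pink bowl, 151 mm wide, 63 mm high; origin at the centre of its underside
Things that resemble listed ones, but are neither listed nor needed, are in the scene too. What is shaped like the lidded_tub but blue is not meant.

How it is judged:
On the way, in this order (a step that is already met when the one before it is completed fails the run):
1. the lever is swung fully open (within 0.12 rad of its open stop) (value of joint lock_lever below 0.12 rad), for 0.1 s.
2. the tub is slid into the cradle, within 8 mm of home (y of tub_centre in the frame of cradle between -0.008 and 0.008 m and x of tub_centre in the frame of cradle between -0.008 and 0.008 m), for 0.05 s.
At the end, for the whole second after the job is handed in: The tub stands flat and at rest on the table in the cradle, within 6 mm of home lengthwise, 7 mm sideways and 0.08 rad of straight; the lever is within 0.12 rad of its locked stop; the dish, the bottle and the bowl are within 25 mm of where they stood (value of joint lock_lever above 1.45 rad and y of tub_centre in the frame of cradle between -0.006 and 0.006 m and x of tub_centre in the frame of cradle between -0.007 and 0.007 m and angle between the y axis of tub_centre and the y axis of cradle, either way round below 0.08 rad and angle between tub_centre's own z axis and vertical below 0.06 rad and height (world z) of tub_centre below 0.034 m and linear speed of lidded_tub below 0.02 m/s and distance of each of steel_dish, mist_bottle, pink_bowl from where it was at the start of the episode below 0.025 m); the robot touches nothing.
It fails at once if the tub is lifted more than 30 mm or tipped by more than 0.35 rad (height (world z) of tub_centre above 0.058 m or angle between tub_centre's own z axis and vertical above 0.35 rad).
It fails at once if the dish, the bottle or the bowl is moved by more than 25 mm or tipped over (distance of any of steel_dish, mist_bottle, pink_bowl from where it was at the start of the episode above 0.025 m or angle between any of mist_bottle, steel_dish, pink_bowl's own z axis and vertical above 0.5 rad).
It also fails if it takes over 72 s, if anything falls off the work surface, if the arm or the gripper's body presses on something with over 40 N, if the wrist force passes 120 N, or if a joint passes its speed limit or range.

## Working session

There is one attempt and no reset: what is moved stays moved. The work goes in short steps, Python scripts to look and compute and a shell command to move; the robot and the scene stay as the last step left them, time stands still between calls to the robot, and variables do not carry over. Pictures are saved under pics/ and viewed, at most 10 in all, crops included, and the job is handed in when it is done.

```bash
ls; mkdir -p pics; cat > h.py <<'E'
import numpy as np, cv2
from workcell import robot
from scipy.spatial.transform import Rotation as R
def cam(n):
    i=robot.camera_info(n); f=200/np.tan(np.radians(i['vfov'])/2)
    if 'rvec' in i:
        Rm=cv2.Rodrigues(np.array(i['rvec'],float))[0]; Rw=Rm.T; o=-Rm.T@np.array(i['tvec'],float).ravel()
    else:
        s=robot.read_state(); H=np.array(i['hand_eye']); Rt=R.from_quat(s['ee_rot']).as_matrix()
        Rw=Rt@H[:3,:3]; o=Rt@H[:3,3]+np.array(s['ee_pos'])
    return f,i['cx'],i['cy'],Rw,o
def ray(c,uv,z):
    f,cx,cy,Rw,o=c; uv=np.atleast_2d(uv).astype(float)
    d=np.c_[(uv[:,0]-cx)/f,(uv[:,1]-cy)/f,np.ones(len(uv))]@Rw.T
    return o+d*((z-o[2])/d[:,2])[:,None]
def cloud(c,depth):
    f,cx,cy,Rw,o=c; v,u=np.mgrid[:400,:640]
    p=np.stack([(u-cx)/f*depth,(v-cy)/f*depth,depth],-1)
    return p@Rw.T+o
E
python3 - <<'E'
from h import *
for n in('top','side','wrist'):
    c=cam(n); p,d=robot.camera(n); np.savez('pics/%s0.npz'%n,p=p,d=d); cv2.imwrite('pics/%s0.png'%n,p[...,::-1]); print(n,c[0],c[4],robot.camera_info(n))
a=[cv2.imread('pics/%s0.png'%n) for n in('top','side')]
print(robot.read_state())
E
```

```text
pics
top 368.0512033667601 [0.5072625  0.11119206 1.10796767] {'vfov': 57.03954845459573, 'cx': 317.19002365059697, 'cy': 195.21698920355067, 'rvec': array([ 2.16884006, -2.20141233,  0.05896116]), 'tvec': array([0.1289441 , 0.57401258, 1.07291856])}
side 367.2107662013457 [0.38984128 0.90980586 0.4997123 ] {'vfov': 57.14951782420051, 'cx': 321.59652586441973, 'cy': 199.3821523313213, 'rvec': array([ 0.31967118, -2.52890386,  1.57421398]), 'tvec': array([0.61476655, 0.09932319, 0.9174052 ])}
wrist 308.73753671679225 [ 0.27152583 -0.56770752  0.38404875] {'vfov': 65.87028662246011, 'cx': 319.2765457911262, 'cy': 198.8202296534022, 'hand_eye': array([[-9.08578681e-04, -9.67268531e-01, -2.53753352e-01,
         7.17955580e-02],
       [ 9.99999220e-01, -6.61330601e-04, -1.05966558e-03,
         4.16016418e-04],
       [ 8.57166314e-04, -2.53754117e-01,  9.67268377e-01,
        -1.73101510e-01],
       [ 0.00000000e+00,  0.00000000e+00,  0.00000000e+00,
         1.00000000e+00]])}
{'time': 0.15, 'joints': array([-1.24134913e+00,  3.53505014e-01,  1.63395237e+00, -1.29671895e-05,
        1.15518793e+00, -2.39334765e-03]), 'dq': array([-9.33873306e-04, -8.89625113e-04, -1.77971182e-03, -4.57369569e-05,
       -1.78828269e-04,  9.81736434e-04]), 'joint_torque': array([-2.19367961e-03, -5.94209540e+01, -3.34469247e+01,  6.96678017e-02,
        2.03964463e-02, -7.44691511e-05]), 'ee_pos': array([ 0.20349326, -0.59054759,  0.21103086]), 'ee_rot': array([ 9.86266211e-01,  1.65162597e-01, -9.15380424e-05, -5.18348012e-04]), 'force': array([-0.85042651, -0.71381057,  0.53589411]), 'ft_torque': array([ 0.00440088, -0.02650237, -0.05375468]), 'grasp_force': 0.0, 'finger_gap': 1.0002847125033654}
```

View pics/top0.png

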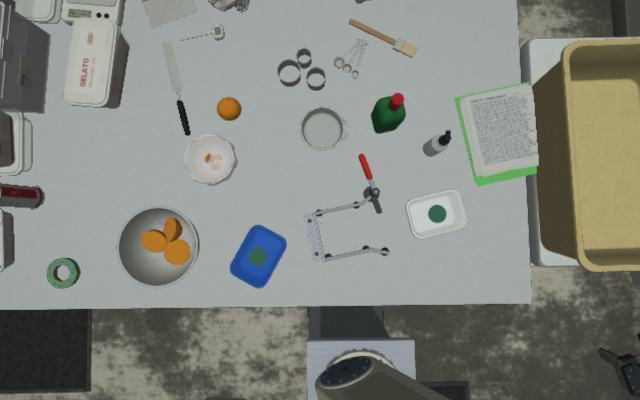

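View pics/side0.png

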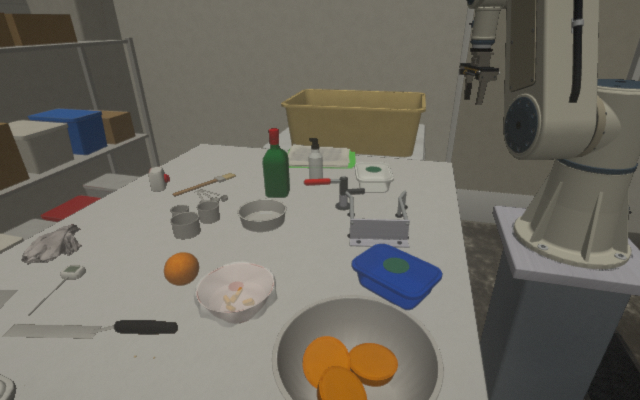

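```bash
python3 - <<'E'
from h import *
z=np.load('pics/top0.npz'); p,d=z['p'],z['d']; c=cam('top'); P=cloud(c,d); Z=P[...,2]
cv2.imwrite('pics/crop0.png',cv2.resize(p[140:280,290:480,::-1],None,fx=4,fy=4,interpolation=cv2.INTER_CUBIC))
print('table z',np.median(Z[240:250,420:470]))
hsv=cv2.cvtColor(p,cv2.COLOR_RGB2HSV)
def rep(n,m): 
    v,u=np.nonzero(m); print(n,len(u),'px',u.mean().round(1),v.mean().round(1),'ranges',u.min(),u.max(),v.min(),v.max()); return np.c_[u,v]
roi=np.zeros((400,640),bool); roi[140:280,290:480]=1
red=roi&((hsv[...,0]<8)|(hsv[...,0]>172))&(hsv[...,1]>150)&(hsv[...,2]>80)
red[:,385:]=0
uv=rep('red',red); w=ray(c,uv,.084)[:,:2]; m=w.mean(0); U,S,V=np.linalg.svd(w-m); t=(w-m)@V[0]; print('grip c',m,'dir',V[0],'ends',m+V[0]*t.min(),m+V[0]*t.max(),'depth z',np.median(Z[red]))
tm=np.zeros_like(roi); tm[180:245,400:475]=1; tm&=(Z>.04)&(Z<.07)
uv=rep('tub',tm); w=P[tm][:,:2].astype(np.float32); print('rect depth',cv2.minAreaRect(w), 'ray', cv2.minAreaRect(ray(c,uv,.056)[:,:2].astype(np.float32)))
g=roi&(hsv[...,0]>60)&(hsv[...,0]<95)&(hsv[...,1]>90); g[:,:415]=0; uv=rep('sticker',g); print(ray(c,uv,.056).mean(0))
for n,a,b,r in(('plate',.05,.068,(205,270,298,330)),('bars',.035,.06,(195,262,315,392)),('hub',.088,.11,(180,205,360,390))):
    mm=np.zeros_like(roi); mm[r[0]:r[1],r[2]:r[3]]=1; mm&=(Z>a)&(Z<b); 
    if mm.sum(): rep(n,mm); print(P[mm].mean(0),P[mm].min(0),P[mm].max(0), cv2.minAreaRect(P[mm][:,:2].astype(np.float32)))
E
```

```text
table z -0.0010632691592172838
red 136 px 364.9 166.3 ranges 359 371 154 178
grip c [ 0.65089064 -0.01496101] dir [-0.94025499 -0.34047106] ends [ 0.68493341 -0.00263395] [ 0.61724659 -0.02714369] depth z 0.09085601612265881
tub 2263 px 436.2 213.9 ranges 406 467 190 238
rect depth ((0.5155501365661621, -0.219823956489563), (0.11754316091537476, 0.1632218360900879), 13.66773796081543) ray ((0.5154460668563843, -0.21777300536632538), (0.11660067737102509, 0.16275662183761597), 13.509344100952148)
sticker 219 px 436.7 213.4 ranges 429 445 205 221
[ 0.51637759 -0.21938423  0.056     ]
plate 169 px 320.4 232.0 ranges 313 329 209 261
[0.4688439  0.11247985 0.05637215] [0.38638658 0.08680566 0.05005761] [0.53366694 0.13293088 0.06350681] ((0.4603130519390106, 0.11095069348812103), (0.045844413340091705, 0.1474902629852295), 89.04743194580078)
bars 617 px 350.8 227.9 ranges 315 389 195 261
[0.47904069 0.02560812 0.05364392] [ 0.38638658 -0.08207946  0.03902226] [0.57230379 0.12741811 0.05996426] ((0.47451308369636536, 0.026379570364952087), (0.17447851598262787, 0.19319066405296326), 9.167922973632812)
hub 77 px 374.6 189.7 ranges 369 379 180 196
[ 0.58420433 -0.03925692  0.09202243] [ 0.56681465 -0.05155172  0.08800102] [ 0.61146955 -0.02466589  0.09997598] ((0.5896689295768738, -0.03916379064321518), (0.045178353786468506, 0.020511731505393982), 11.860697746276855)
```

View pics/crop0.png

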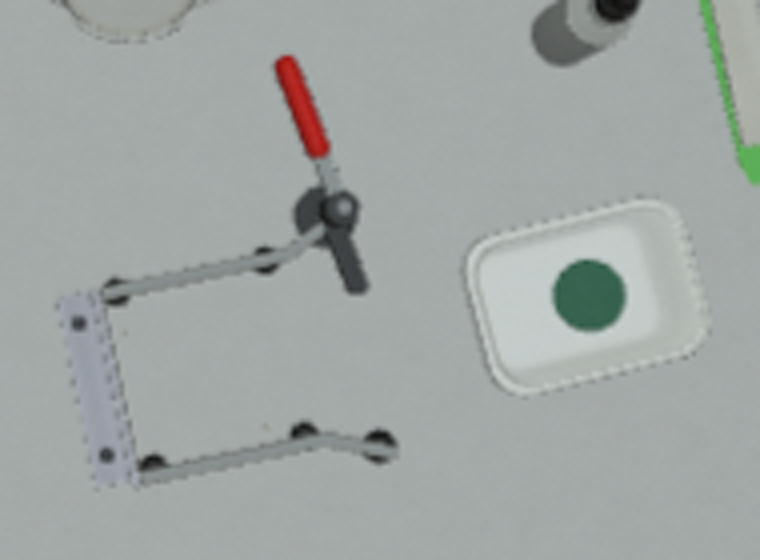

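```bash
python3 - <<'E'
from h import *
c=cam('top')
def X(pts,z): return ray(c,np.array(pts,float)/4+[290-.4,140-.4],z)[:,:2]
hub=X([[342,207]],.097)[0]; print('hub top',hub,'base',X([[311,212]],0)[0])
a=X([[113,291],[262,261]],.05); b=X([[150,475],[312,438]],.05)
print(a,b)
ya=(a[0]-a[1]);yb=(b[0]-b[1]); print('angs',np.degrees(np.arctan2(-ya[0],ya[1])),np.degrees(np.arctan2(-yb[0],yb[1])))
th=np.arctan2(-(ya+yb)[0],(ya+yb)[1]); y=np.array([-np.sin(th),np.cos(th)]); x=np.array([np.cos(th),np.sin(th)])
print('th',th,'bar x',a@x,b@x,'hub x',hub@x, 'y a',a@y,b@y,'hub y',hub@y)
ox=((a@x).mean()+(b@x).mean())/2
for nm,o in(('hub',hub-.09*x+.096*y),('bars',ox*x+((a[1]@y+b[1]@y)/2+.055)*y)): print(nm,o)
d=np.array([.940,.340]); print('lever angle: dir in cradle',np.arctan2(d@x,d@y))
t=np.array([.5155,-.219]);
for o in (hub-.09*x+.096*y,): print('tub in cradle',(t-o)@x,(t-o)@y)
E
```

```text
hub top [ 0.57916826 -0.0396902 ] base [ 0.5826479 -0.0307527]
[[0.52457041 0.11893451]
 [0.54451373 0.01161408]] [[ 0.3932716   0.09451235]
 [ 0.41783439 -0.02132155]]
angs 10.527175823996963 11.972327196610355
th 0.19685794835152268 bar x [0.53770112 0.53626856] [0.40416151 0.40559407] hub x 0.5602192176124804 y a [ 0.01403724 -0.0951111 ] [ 0.01576736 -0.10263353] hub y -0.15220252833519513
hub [0.47212998 0.03685265]
bars [0.47041667 0.04908399]
lever angle: dir in cradle 1.4205926716069288
tub in cradle -0.007509577817449581 -0.25939379490186804
```

```bash
cat >> h.py <<'E'
th=.197; cx_=np.array([np.cos(th),np.sin(th)]); cy_=np.array([-np.sin(th),np.cos(th)])
hub=np.array([.580,-.0385]); org=hub-.09*cx_+.096*cy_
def fist(q,side,gap=0,r=.08):  # side +1: pushing to open, -1: pushing to lock
    u=np.sin(q)*cx_+np.cos(q)*cy_; t=side*(-np.cos(q)*cx_+np.sin(q)*cy_)
    h=.018*abs(t@cy_)+.010*abs(t@cx_)
    return hub+r*u-(.009+h+gap)*t
E
python3 - <<'E'
from h import *
s=robot.read_state(); e=np.array(s['ee_pos'])[:2]
b=fist(1.42,1,.025); print('start',b,'shift mm',(b-e)*1e3)
for q in np.linspace(1.42,0,9): print(round(q,2),((fist(q,1)-b)*1e3).round(0))
z=np.load('pics/top0.npz');P=cloud(cam('top'),z['d'])
for n,u,v in(('bottle',440,142),('dish',323,129)): print(n,P[v,u])
E
python3 -m creep '0 30 50 0 0 0 -4; 0 80 100 0 0 0 -8; 0 130 150 0 0 0 -8; 0 180 200 0 0 0 -8'
```

```text
start [ 0.67337547 -0.06134067] shift mm [469.88221756 529.20691363]
1.42 [-9. 24.]
1.24 [-9. 38.]
1.06 [-13.  52.]
0.89 [-20.  66.]
0.71 [-29.  79.]
0.53 [-42.  90.]
0.36 [-56.  98.]
0.18 [-73. 103.]
0.0 [-90. 105.]
bottle [ 0.70834764 -0.21429963  0.12173613]
dish [7.79012266e-01 9.98570100e-02 5.39045662e-04]
time: 0.65
ee_pos: [0.3672, -0.4068, 0.2116]
ee_rot: [0.995, 0.096, 0.0, 0.0]
force: [0.0, -1.3, -0.2]
finger_gap: 0.587
grasp_force: 0.0
```

```bash
python3 -m creep '0 40 50 0 0 0 0; 0 80 100 0 0 0 0; 0 120 150 0 0 0 0; 0 160 200 0 0 0 0; 0 200 245 0 0 0 0; 0 245 290 0 0 0 0; 0 290 329 0 0 0 0; 0 290 329 0 0 0 0; 0 290 329 0 0 0 0'
python3 - <<'E'
from h import *
p,d=robot.camera('wrist'); c=cam('wrist'); np.savez('pics/w1.npz',p=p,d=d); cv2.imwrite('pics/w1.png',p[...,::-1])
hsv=cv2.cvtColor(p,cv2.COLOR_RGB2HSV)
red=((hsv[...,0]<8)|(hsv[...,0]>172))&(hsv[...,1]>150)&(hsv[...,2]>80)
n,l,st,ce=cv2.connectedComponentsWithStats(red.astype(np.uint8)); 
for i in range(1,n):
    if st[i,4]<200: continue
    v,u=np.nonzero(l==i); w=ray(c,np.c_[u,v],.084)[:,:2]; m=w.mean(0); V=np.linalg.svd(w-m,full_matrices=False)[2]; t=(w-m)@V[0]; print(st[i],m,V[0],m+V[0]*t.min(),m+V[0]*t.max())
s=robot.read_state();print(s['ee_pos'])
E
```

```text
time: 1.78
ee_pos: [0.6555, -0.0793, 0.2109]
ee_rot: [0.995, 0.096, -0.001, 0.0]
force: [-0.0, -0.6, 0.3]
finger_gap: 0.004
grasp_force: 0.0
[ 241  143   29   77 1240] [ 0.65394531 -0.01544402] [-0.94176415 -0.33627414] [ 0.68933068 -0.00280903] [ 0.6164671  -0.02882631]
[ 0.65520844 -0.07989805  0.21113347]
```

View pics/w1.png

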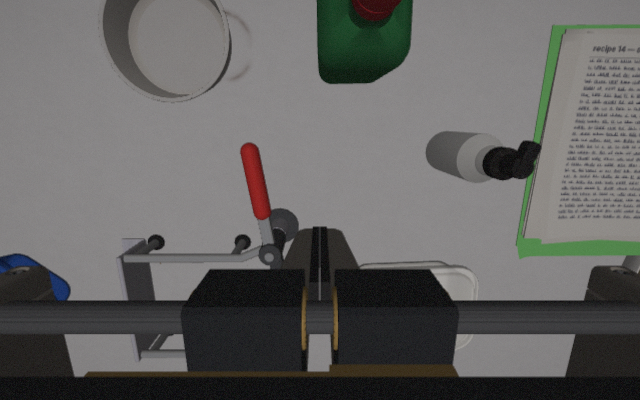

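```bash
python3 -m creep '0 17 18 -30 0 0 0; 0 17 18 -75 0 0 0; 0 17 18 -115 0 0 0; 0 17 18 -126 0 0 0; 0 17 18 -126 0 0 0'
```

```text
time: 2.45
ee_pos: [0.6727, -0.0622, 0.0859]
ee_rot: [0.995, 0.095, -0.0, -0.0]
force: [-0.6, 0.5, 0.3]
finger_gap: 0.006
grasp_force: 0.0
```

```bash
python3 -m creep '0 -5 12 0 0 0 0; 0 -9 24 0 0 0 0; 0 -9 38 0 0 0 0; 0 -13 52 0 0 0 0; 0 -20 66 0 0 0 0; 0 -29 79 0 0 0 0; 0 -42 90 0 0 0 0; 0 -56 98 0 0 0 0; 0 -73 104 0 0 0 0; 0 -83 105 0 0 0 0'
python3 -m creep '0 -4 1 0 0 0 0; 0 -8 1 0 0 0 0; 0 -8 1 0 0 0 0'
```

```text
time: 3.7
ee_pos: [0.5892, 0.0442, 0.0857]
ee_rot: [0.995, 0.096, 0.0, -0.0]
force: [2.0, -1.6, 0.2]
finger_gap: 0.004
grasp_force: 1.0
time: 4.08
ee_pos: [0.5824, 0.0446, 0.0857]
ee_rot: [0.995, 0.096, 0.0, -0.0]
force: [2.5, -0.3, 1.1]
finger_gap: 0.006
grasp_force: 0.9
```

```bash
python3 -m creep '0 -2 0 0 0 0 0; 0 -4 0 0 0 0 0; 0 -4 0 0 0 0 0'; python3 - <<'E'
from h import *
p,d=robot.camera('top'); c=cam('top'); cv2.imwrite('pics/t2.png',p[...,::-1])
hsv=cv2.cvtColor(p,cv2.COLOR_RGB2HSV)
red=((hsv[...,0]<8)|(hsv[...,0]>172))&(hsv[...,1]>150)&(hsv[...,2]>80); red[:140]=0;red[:,:300]=0;red[:,385:]=0
v,u=np.nonzero(red); w=ray(c,np.c_[u,v],.084)[:,:2]; m=w.mean(0); V=np.linalg.svd(w-m,full_matrices=False)[2][0]; print(len(u),m,V,'q',np.arctan2(abs((m-hub)@cx_),(m-hub)@cy_),(m-hub)@cx_)
E
```

```text
time: 4.45
ee_pos: [0.5811, 0.0448, 0.0865]
ee_rot: [0.995, 0.096, 0.003, 0.0]
force: [9.2, -0.6, 1.4]
finger_gap: 0.001
grasp_force: 3.3<stdin>:5: RuntimeWarning: Mean of empty slice.
  ret = um.true_divide(
Traceback (most recent call last):
IndexError: index 0 is out of bounds for axis 0 with size 0
```

```bash
python3 -m creep '0 10 2 0 0 0 0; 0 10 2 50 0 0 0; 0 10 2 100 0 0 0; 0 10 -40 126 0 0 0; 0 10 -90 126 0 0 0; 0 10 -140 126 0 0 0; 0 10 -190 126 0 0 0; 0 10 -240 126 0 0 0; 0 10 -240 126 0 0 0'; python3 - <<'E'
from h import *
p,d=robot.camera('top'); c=cam('top'); cv2.imwrite('pics/t2.png',p[...,::-1])
hsv=cv2.cvtColor(p,cv2.COLOR_RGB2HSV)
red=((hsv[...,0]<8)|(hsv[...,0]>172))&(hsv[...,1]>150)&(hsv[...,2]>80); red[:140]=0;red[:,:300]=0;red[:,385:]=0;red[225:]=0
v,u=np.nonzero(red); w=ray(c,np.c_[u,v],.084)[:,:2]; m=w.mean(0); V=np.linalg.svd(w-m,full_matrices=False)[2][0]; print(len(u),m,V,'q',np.arctan2((m-hub)@cx_,(m-hub)@cy_),(m-hub)@cx_, (V@cx_)/(V@cy_))
print(robot.read_state()['joints'])
E
```

```text
time: 5.62
ee_pos: [0.5874, -0.1979, 0.2107]
ee_rot: [0.996, 0.094, -0.001, -0.0]
force: [-0.7, 1.2, 1.0]
finger_gap: 0.005
grasp_force: 0.0
131 [0.5651183 0.0329844] [ 0.19179598 -0.98143482] q -0.008249516660496036 -0.0006023482351757995 0.00400824941942462
[-3.25010395e-01  3.46401099e-01  1.64499955e+00  5.52715308e-04
  1.15266726e+00  1.05611186e+00]
```

View pics/t2.png

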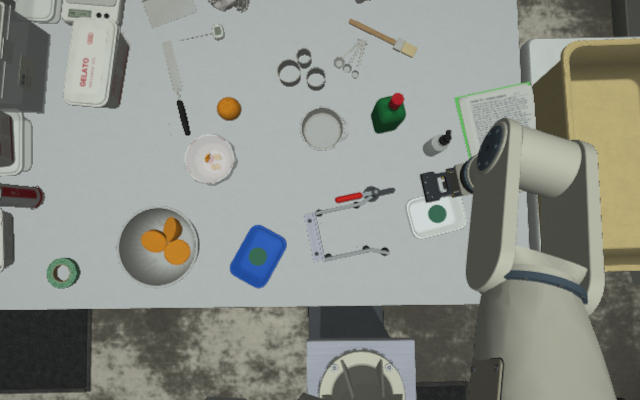

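```bash
python3 - <<'E'
from h import *
e=np.array(robot.read_state()['ee_pos'])[:2]; W=lambda x,y: org+x*cx_+y*cy_
b=W(-.0075,-.385); print('org',org,'shift',(b-e)*1e3,'world',b)
for x,y in((-7.5,-350),(-3,-300),(0,-261),(0,-200),(0,-150),(0,-110),(0,-100),(0,-95),(0,-91)): print(x,y,((W(x/1e3,y/1e3)-b)*1e3).round(1))
E
```

```text
org [0.47295085 0.03802764] shift [ -46.47660616 -144.83043146] world [ 0.54095129 -0.34099372]
-7.5 -350 [-6.9 34.3]
-3 -300 [-12.2  84.2]
0 -261 [-16.9 123.1]
0 -200 [-28.9 182.9]
0 -150 [-38.6 231.9]
0 -110 [-46.5 271.1]
0 -100 [-48.4 281. ]
0 -95 [-49.4 285.9]
0 -91 [-50.2 289.8]
```

```bash
python3 -m creep '0 -10 -30 0 0 0 10; 0 -20 -60 0 0 0 20; 0 -30 -100 0 0 0 30; 0 -46 -145 0 0 0 40; 60 -46 -145 0 0 0 50; 60 -46 -145 0 0 0 60; 60 -46 -145 0 0 0 70; 60 -46 -145 0 0 0 80; 60 -46 -145 0 0 0 90.5; 60 -46 -145 0 0 0 90.5'; python3 -m creep '60 0 0 -60 0 0 0; 60 0 0 -120 0 0 0; 60 0 0 -160 0 0 0; 60 0 0 -160 0 0 0'
```

```text
time: 6.92
ee_pos: [0.5424, -0.3386, 0.2112]
ee_rot: [0.633, 0.774, 0.0, -0.001]
force: [-0.0, -0.0, 0.2]
finger_gap: 0.634
grasp_force: 0.0
time: 7.42
ee_pos: [0.5401, -0.3381, 0.0485]
ee_rot: [0.634, 0.773, -0.0, -0.003]
force: [0.9, -0.3, 0.9]
finger_gap: 0.652
grasp_force: 0.0
```

```bash
python3 -m creep '60 -3 15 0 0 0 0; 60 -7 32 0 0 0 0; 60 -9 48 0 0 0 0; 60 -11 64 0 0 0 0; 60 -12 82 0 0 0 0; 60 -15 101 0 0 0 0; 60 -17 121 0 0 0 0; 60 -21 140 0 0 0 0; 60 -21 140 0 0 0 0'; python3 - <<'E'
from h import *
p,d=robot.camera('wrist'); c=cam('wrist'); P=cloud(c,d); cv2.imwrite('pics/w3.png',p[...,::-1])
p,d=robot.camera('top'); c=cam('top'); P=cloud(c,d); cv2.imwrite('pics/t3.png',p[...,::-1])
q=(P[...,:2]-org); X=q@cx_; Y=q@cy_; m=(P[...,2]>.044)&(P[...,2]<.07)&(abs(X)<.075)&(Y>-.26)&(Y<-.05)
print(cv2.minAreaRect(np.c_[X[m],Y[m]].astype(np.float32)))
e=np.array(robot.read_state()['ee_pos'])[:2]-org; print('tool in cradle',e@cx_,e@cy_)
hsv=cv2.cvtColor(p,cv2.COLOR_RGB2HSV)
g=(hsv[...,0]>60)&(hsv[...,0]<95)&(hsv[...,1]>90)&(abs(X)<.07)&(Y>-.35)&(Y<0); v,u=np.nonzero(g); w=ray(c,np.c_[u,v],.056)[:,:2].mean(0)-org; print('sticker',g.sum(),w@cx_,w@cy_)
E
```

```text
time: 8.55
ee_pos: [0.5225, -0.199, 0.0532]
ee_rot: [0.632, 0.775, 0.001, 0.001]
force: [0.5, 2.6, 10.1]
finger_gap: 0.652
grasp_force: 5.0
((0.00010104477405548096, -0.15389534831047058), (0.14960235357284546, 0.20597591996192932), 0.11017046123743057)
tool in cradle 0.0022370177268044348 -0.24221723153698038
sticker 20 -0.00632597459065331 -0.24315666387553828
```

View pics/t3.png

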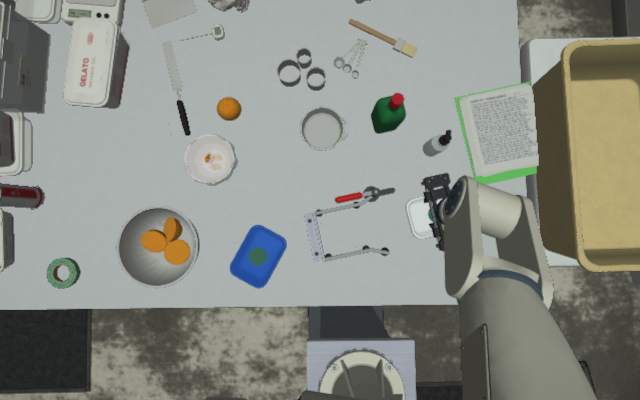

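View pics/w3.png

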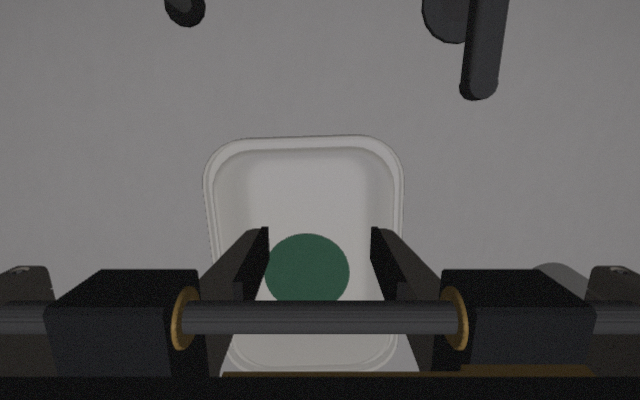

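```bash
python3 - <<'E'
from h import *
s=robot.read_state(); print(s['time'],s['ee_pos'],s['force'],s['ft_torque'],s['joints'],robot.nose_length)
p,d=robot.camera('side'); cv2.imwrite('pics/s3.png',cv2.resize(p[100:260,260:440,::-1],None,fx=4,fy=3.7))
z=np.load('pics/top0.npz'); P=cloud(cam('top'),z['d']); q=P[...,:2]-org; X=q@cx_;Y=q@cy_
for y in range(-350,-165,8):
    m=(abs(X+.03)<.006)&(abs(Y-y/1e3)<.004); print(y,P[...,2][m].round(3)[:6])
E
```

```text
8.65 [ 0.52255336 -0.19906682  0.05323556] [ 1.88064359  3.77378482 11.22838943] [ 0.78694886 -0.02775671 -0.10243241] [-3.67435091e-01  4.52052406e-01  1.89933840e+00  1.68890130e-03
  7.87446897e-01 -5.69325144e-01] 0.017
-350 []
-342 [0.05  0.05  0.05  0.053 0.054 0.053]
-334 [0.054 0.054 0.055 0.057 0.051 0.054]
-326 [0.053 0.051 0.056 0.056 0.053 0.051]
-318 [0.056 0.055 0.06  0.058 0.058 0.056]
-310 [0.057 0.059 0.056 0.054 0.054 0.054]
-302 [0.055 0.054 0.054 0.056 0.055 0.054]
-294 [0.054 0.057 0.051 0.057 0.057 0.057]
-286 [0.053 0.053 0.054 0.054 0.053 0.056]
-278 [0.056 0.058 0.055 0.057 0.061 0.053]
-270 [0.055 0.057 0.056 0.056 0.059 0.056]
-262 [0.054 0.059 0.056 0.057 0.055 0.054]
-254 [0.055 0.056 0.057 0.054 0.057 0.054]
-246 [0.055 0.055 0.052 0.058 0.055 0.05 ]
-238 [0.056 0.05  0.055 0.055 0.055 0.053]
-230 [0.054 0.055 0.055 0.055 0.054 0.054]
-222 [0.052 0.056 0.055 0.054 0.053 0.053]
-214 [0.059 0.054 0.055 0.054 0.058 0.051]
-206 [0.053 0.055 0.056 0.056 0.056 0.058]
-198 [0.051 0.052 0.052 0.057 0.056 0.056]
-190 [-0.001  0.057 -0.002 -0.003  0.049  0.056]
-182 [-0.003 -0.003  0.047  0.053 -0.002 -0.002]
-174 [-0.003 -0.    -0.004 -0.001  0.001 -0.002]
-166 [-0.002  0.002 -0.004 -0.001 -0.003 -0.003]
```

View pics/s3.png

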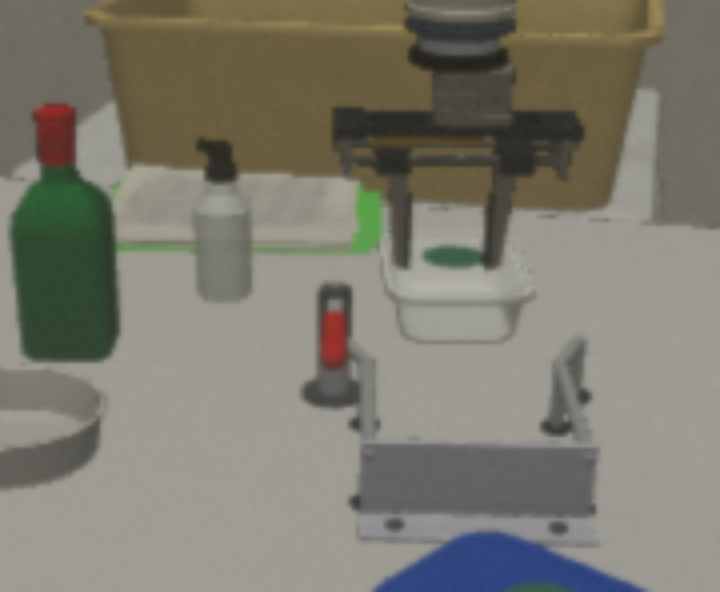

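```bash
python3 - <<'E'
from h import *
f,cx,cy,Rw,o=cam('side'); e=np.array(robot.read_state()['ee_pos'])
for k,uv in((' tipL',(360.5,172.4)),('tipR',(383,172.4))):
    dd=Rw@np.array([(uv[0]-cx)/f,(uv[1]-cy)/f,1]); t=((e[:2]-o[:2])@cy_)/(dd[:2]@cy_); print(k,o+dd*t)
E
python3 -m creep '60 0 0 3 0 0 0; 60 0 0 3 0 0 0'; python3 -m creep '60 0 0 4 0 0 0; 60 0 0 4 0 0 0'
python3 - <<'E'
from h import *
p,d=robot.camera('wrist'); c=cam('wrist'); P=cloud(c,d); s=robot.read_state(); print(s['ee_pos'],s['force'])
for v in range(130,300,12): print(v,P[v,300].round(3),P[v,215].round(3))
E
```

```text
tipL [ 0.5556279  -0.19245819  0.0526479 ]
tipR [ 0.48468987 -0.20661662  0.0536391 ]
time: 8.95
ee_pos: [0.521, -0.1998, 0.0549]
ee_rot: [0.633, 0.775, 0.0, 0.0]
force: [0.5, -0.2, -0.7]
finger_gap: 0.653
grasp_force: 0.0
time: 9.2
ee_pos: [0.5212, -0.2004, 0.0588]
ee_rot: [0.633, 0.774, 0.0, 0.0]
force: [-0.5, 0.0, -0.0]
finger_gap: 0.655
grasp_force: 0.0
[ 0.52114122 -0.20037689  0.05863582] [-0.69433612  0.0438222  -0.61885698]
130 [ 0.495 -0.142  0.001] [ 0.434 -0.154 -0.001]
142 [ 0.499 -0.146  0.053] [ 0.435 -0.163 -0.001]
154 [ 0.501 -0.152  0.055] [ 0.437 -0.172  0.001]
166 [ 0.502 -0.159  0.056] [ 0.453 -0.17   0.052]
178 [ 0.503 -0.166  0.056] [ 0.454 -0.177  0.051]
190 [ 0.505 -0.173  0.055] [ 0.455 -0.184  0.052]
202 [ 0.506 -0.18   0.057] [ 0.456 -0.191  0.052]
214 [ 0.507 -0.188  0.055] [ 0.456 -0.199  0.052]
226 [ 0.509 -0.195  0.055] [ 0.457 -0.207  0.052]
238 [ 0.51  -0.202  0.056] [ 0.444 -0.239 -0.001]
250 [ 0.511 -0.21   0.056] [ 0.445 -0.25  -0.001]
262 [ 0.513 -0.218  0.057] [ 0.475 -0.199  0.108]
274 [ 0.514 -0.226  0.056] [ 0.479 -0.198  0.12 ]
286 [ 0.516 -0.234  0.057] [ 0.482 -0.197  0.13 ]
298 [ 0.518 -0.243  0.056] [ 0.484 -0.197  0.137]
```

```bash
python3 -m creep '60 0 0 30 0 0 0; 60 10 -48 35 0 0 0; 60 19 -97 35 0 0 0; 60 29 -146 35 0 0 0; 60 29 -146 35 0 0 0'
python3 - <<'E'
from h import *
s=robot.read_state(); e=np.array(s['ee_pos'])[:2]-org; print('tool cr',e@cx_,e@cy_,s['ee_pos'])
for n in('wrist','top'):
    p,d=robot.camera(n); c=cam(n); P=cloud(c,d); cv2.imwrite('pics/%s4.png'%n,p[...,::-1])
    hsv=cv2.cvtColor(p,cv2.COLOR_RGB2HSV)
    q=P[...,:2]-org; X=q@cx_;Y=q@cy_
    m=(P[...,2]>.046)&(P[...,2]<.064)&(abs(X)<.08)&(Y>-.345)&(Y<-.13)
    k,l,st,ce=cv2.connectedComponentsWithStats(m.astype(np.uint8)); m=l==1+np.argmax(st[1:,4])
    print(n,m.sum(),cv2.minAreaRect(np.c_[X[m],Y[m]].astype(np.float32)),Y[m].min(),Y[m].max())
    g=(hsv[...,0]>60)&(hsv[...,0]<95)&(hsv[...,1]>90)&m; v,u=np.nonzero(g); w=ray(c,np.c_[u,v],.056)[:,:2].mean(0)-org; print('sticker',g.sum(),w@cx_,w@cy_)
E
```

```text
time: 9.88
ee_pos: [0.5506, -0.3495, 0.0934]
ee_rot: [0.634, 0.774, -0.0, 0.001]
force: [0.2, 0.7, -0.1]
finger_gap: 0.651
grasp_force: 0.0
tool cr 0.00024529189978231324 -0.3952575763101163 [ 0.55055447 -0.34953692  0.09340629]
wrist 25618 ((-0.004340868443250656, -0.29644882678985596), (0.11953311413526535, 0.0899486169219017), 0.2104528546333313) -0.34147052413709666 -0.25126227088650166
sticker 3011 -0.005462440824179509 -0.26674747691124073
top 2256 ((-0.008665870875120163, -0.261341392993927), (0.11761647462844849, 0.16354556381702423), 2.465777635574341) -0.3436063500104183 -0.17941850626201544
sticker 217 -0.007876079746305475 -0.2610003878116472
```

View pics/wrist4.png

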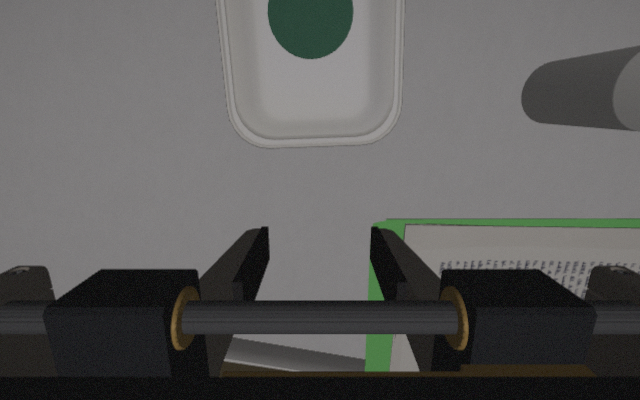

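```bash
python3 - <<'E'
from h import *
p,d=robot.camera('wrist'); P=cloud(cam('wrist'),d); q=P[...,:2]-org
for u,v in((385,205),(385,230),(378,240),(420,240),(374,280),(450,245),(500,226),(390,300)): print(u,v,(q[v,u]@cx_).round(3),(q[v,u]@cy_).round(3),P[v,u,2].round(3))
E
```

```text
385 205 0.059 -0.395 -0.0
385 230 0.038 -0.382 0.1
378 240 0.031 -0.381 0.117
420 240 0.09 -0.424 0.011
374 280 0.053 -0.469 0.002
450 245 0.117 -0.429 0.01
500 226 0.165 -0.415 0.0
390 300 0.019 -0.365 0.196
```

```bash
python3 -m creep '60 -12 27 0 0 0 0; 60 -12 27 -30 0 0 0; 60 -12 27 -57 0 0 0; 60 -12 27 -57 0 0 0'
python3 - <<'E'
from h import *
e=np.array(robot.read_state()['ee_pos'])[:2]; W=lambda x,y: org+x*cx_+y*cy_
r=(e-org); print('tool cr',r@cx_,r@cy_)
for x,y in((-7,-355),(-7,-340),(-5,-320),(-3,-300),(-1,-280),(0,-260),(0,-240),(0,-220),(0,-200),(0,-180),(0,-160),(0,-140),(0,-120),(0,-110),(0,-105),(0,-100),(0,-95),(0,-91)): print(x,y,((W(x/1e3,y/1e3)-e)*1e3).round(0))
E
```

```text
time: 10.52
ee_pos: [0.5365, -0.317, 0.0349]
ee_rot: [0.632, 0.775, -0.0, -0.002]
force: [0.3, 0.5, 0.5]
finger_gap: 0.655
grasp_force: 0.0
tool cr -0.007131016117099391 -0.3606090664445403
-7 -355 [-1.  6.]
-7 -340 [-4. 20.]
-5 -320 [-6. 40.]
-3 -300 [-8. 60.]
-1 -280 [-10.  80.]
0 -260 [-13. 100.]
0 -240 [-17. 120.]
0 -220 [-21. 139.]
0 -200 [-24. 159.]
0 -180 [-28. 179.]
0 -160 [-32. 198.]
0 -140 [-36. 218.]
0 -120 [-40. 237.]
0 -110 [-42. 247.]
0 -105 [-43. 252.]
0 -100 [-44. 257.]
0 -95 [-45. 262.]
0 -91 [-46. 266.]
```

```bash
python3 -m creep '60 -1 6 0 0 0 0; 60 -4 16 0 0 0 0; 60 -5 26 0 0 0 0; 60 -6 36 0 0 0 0; 60 -7 46 0 0 0 0; 60 -8 56 0 0 0 0; 60 -9 68 0 0 0 0; 60 -10 80 0 0 0 0; 60 -10 80 0 0 0 0'
cat > look.py <<'E'
from h import *
s=robot.read_state(); e=np.array(s['ee_pos'])[:2]-org; print('tool cr',e@cx_,e@cy_,s['ee_pos'])
p,d=robot.camera('top'); c=cam('top'); P=cloud(c,d); cv2.imwrite('pics/look.png',p[...,::-1])
q=P[...,:2]-org; X=q@cx_;Y=q@cy_; hsv=cv2.cvtColor(p,cv2.COLOR_RGB2HSV)
m=(P[...,2]>.046)&(P[...,2]<.064)&(abs(X)<.08)&(Y>-.345)&(Y<.1)&(p.min(-1)>165)
k,l,st,ce=cv2.connectedComponentsWithStats(m.astype(np.uint8)); m=l==1+np.argmax(st[1:,4]); print(m.sum(),'X',np.percentile(X[m],[1,99]),'Y',np.percentile(Y[m],[1,99]),cv2.minAreaRect(np.c_[X[m],Y[m]].astype(np.float32)))
g=(hsv[...,0]>60)&(hsv[...,0]<95)&(hsv[...,1]>90)&(abs(X)<.07)&(Y>-.34)&(Y<.075); v,u=np.nonzero(g)
if len(u): w=ray(c,np.c_[u,v],.056)[:,:2].mean(0)-org; print('sticker',g.sum(),w@cx_,w@cy_)
red=((hsv[...,0]<8)|(hsv[...,0]>172))&(hsv[...,1]>150)&(hsv[...,2]>80); red[:140]=0;red[:,:300]=0;red[:,385:]=0;red[225:]=0
v,u=np.nonzero(red)
if len(u): m=ray(c,np.c_[u,v],.084)[:,:2].mean(0)-hub; print('lever q',len(u),np.arctan2(m@cx_,m@cy_))
E
python3 look.py
```

```text
time: 11.65
ee_pos: [0.5272, -0.2375, 0.036]
ee_rot: [0.632, 0.775, 0.0, -0.001]
force: [-0.4, -0.8, 0.8]
finger_gap: 0.652
grasp_force: 0.0
tool cr -0.0007059872801033787 -0.2808583692052722 [ 0.52723044 -0.23753659  0.03604487]
1948 X [-0.05787917  0.05629706] Y [-0.26692347 -0.11023121] ((-0.0008451826870441437, -0.1891188770532608), (0.11711504310369492, 0.16255424916744232), 0.20330826938152313)
sticker 228 0.009589947389181579 -0.18558136077160173
lever q 131 -0.008249516660496036
```

```bash
python3 -m creep '60 -2 15 0 0 0 0; 60 -6 31 0 0 0 0; 60 -9 47 0 0 0 0; 60 -12 63 0 0 0 0; 60 -15 79 0 0 0 0; 60 -18 95 0 0 0 0; 60 -21 111 0 0 0 0; 60 -25 127 0 0 0 0; 60 -28 143 0 0 0 0; 60 -31 157 0 0 0 0'
python3 -m creep '60 -1 5 0 0 0 0; 60 -2 9 0 0 0 0; 60 -2 9 0 0 0 0'; python3 look.py
```

```text
time: 12.95
ee_pos: [0.497, -0.0813, 0.0366]
ee_rot: [0.633, 0.775, 0.0, 0.0]
force: [1.4, -2.1, 0.0]
finger_gap: 0.65
grasp_force: 0.7
time: 13.32
ee_pos: [0.4951, -0.0732, 0.0366]
ee_rot: [0.633, 0.774, 0.0, -0.0]
force: [0.4, -0.6, -1.0]
finger_gap: 0.651
grasp_force: 0.0
tool cr -2.9487406636847225e-05 -0.11339617782788666 [ 0.49511677 -0.07318102  0.03658117]
1832 X [-0.05678059  0.05697924] Y [-0.09198665  0.05779075] ((-6.981566548347473e-05, -0.019477851688861847), (0.11668399721384048, 0.15832121670246124), 0.024144940078258514)
sticker 217 0.002157619617200978 -0.01969223980222997
lever q 131 -0.008249516660496036
```

20 mm remain; push on in small steps and watch the force for the back plate.

```bash
python3 -m creep '60 -1 6 0 0 0 0; 60 -2 12 0 0 0 0; 60 -3 17 0 0 0 0; 60 -3 17 0 0 0 0'; python3 -m creep '60 0 2 0 0 0 0; 60 -1 4 0 0 0 0; 60 -1 4 0 0 0 0';  python3 look.py
```

```text
time: 13.88
ee_pos: [0.492, -0.0558, 0.0366]
ee_rot: [0.632, 0.775, 0.0, -0.0]
force: [0.7, 0.4, 0.1]
finger_gap: 0.655
grasp_force: 0.0
time: 14.25
ee_pos: [0.4914, -0.0545, 0.0366]
ee_rot: [0.632, 0.775, -0.001, 0.001]
force: [-0.6, -18.6, -0.6]
finger_gap: 0.649
grasp_force: 8.9
tool cr -7.277844587155006e-05 -0.09437958829229848 [ 0.49135223 -0.05454072  0.03662432]
1715 X [-0.05666876  0.05724966] Y [-0.06779464  0.07562237] ((0.000150337815284729, 0.002964317798614502), (0.15312643349170685, 0.11670558154582977), 89.71619415283203)
sticker 218 0.004777795788744698 -0.0036367379679103137
lever q 131 -0.008249516660496036
```

```bash
python3 -m creep '60 5 -25 0 0 0 0; 60 5 -25 40 0 0 0; 30 5 -25 90 0 0 0; 0 0 10 90 0 0 0; 0 0 10 90 0 0 0; 0 0 10 90 0 0 0; 0 0 10 90 0 0 0'
python3 - <<'E'
from h import *
def fc(q,gap=0,r=.08):
    u=np.sin(q)*cx_+np.cos(q)*cy_; t=np.cos(q)*cx_-np.sin(q)*cy_
    return hub+r*u-(.009+gap+.018*abs(t@cx_)+.010*abs(t@cy_))*t
s=robot.read_state(); e=np.array(s['ee_pos']); b=fc(0,.012); print('to start',(b-e[:2])*1e3,(.078-e[2])*1e3)
for q in np.linspace(0,1.571,10): print(round(q,2),((fc(q)-b)*1e3).round(0))
E
```

```text
time: 15.18
ee_pos: [0.491, -0.0428, 0.1261]
ee_rot: [0.633, 0.774, -0.0, -0.0]
force: [0.3, 0.7, 0.2]
finger_gap: 0.125
grasp_force: 0.0
to start [35.13272802 75.1223189 ] -48.09234977549983
0.0 [12.  2.]
0.17 [24.  9.]
0.35 [37. 13.]
0.52 [52. 14.]
0.7 [67. 13.]
0.87 [82.  9.]
1.05 [96.  2.]
1.22 [110.  -8.]
1.4 [120. -21.]
1.57 [129. -37.]
```

```bash
python3 -m creep '0 15 35 0 0 0 0; 0 35 75 0 0 0 0; 0 35 75 0 0 0 0; 0 35 75 -25 0 0 0; 0 35 75 -48 0 0 0; 0 35 75 -48 0 0 0'
python3 -m creep '0 6 1 0 0 0 0; 0 12 2 0 0 0 0; 0 24 9 0 0 0 0; 0 37 13 0 0 0 0; 0 52 14 0 0 0 0; 0 67 13 0 0 0 0; 0 82 9 0 0 0 0; 0 96 2 0 0 0 0; 0 110 -8 0 0 0 0; 0 120 -21 0 0 0 0'
```

```text
time: 15.92
ee_pos: [0.5243, 0.0316, 0.0769]
ee_rot: [0.633, 0.774, -0.001, -0.001]
force: [0.3, 0.0, -0.5]
finger_gap: 0.001
grasp_force: 0.0
time: 17.18
ee_pos: [0.6471, 0.0109, 0.0785]
ee_rot: [0.633, 0.774, 0.0, 0.0]
force: [-3.2, 1.4, -0.6]
finger_gap: 0.007
grasp_force: 1.0
```

```bash
python3 -m creep '0 4 -6 0 0 0 0; 0 8 -13 0 0 0 0; 0 8 -13 0 0 0 0'; python3 -m creep '0 0 -3 0 0 0 0; 0 0 -3 0 0 0 0'; python3 -m creep '0 0 -2 0 0 0 0; 0 0 -2 0 0 0 0'
```

```text
time: 17.55
ee_pos: [0.6547, -0.0019, 0.0787]
ee_rot: [0.633, 0.774, 0.0, 0.0]
force: [-0.6, 0.1, -0.3]
finger_gap: 0.005
grasp_force: 0.0
time: 17.8
ee_pos: [0.6544, -0.0042, 0.0788]
ee_rot: [0.633, 0.775, 0.0, 0.0]
force: [0.4, 1.5, -0.8]
finger_gap: 0.005
grasp_force: 0.3
time: 18.05
ee_pos: [0.6544, -0.0062, 0.0788]
ee_rot: [0.633, 0.774, 0.0, 0.0]
force: [0.8, 2.4, 0.7]
finger_gap: 0.006
grasp_force: 0.8
```

```bash
python3 -m creep '0 0 -2 0 0 0 0; 0 0 -4 0 0 0 0; 0 0 -4 0 0 0 0'; python3 -m creep '0 0 -2 0 0 0 0; 0 0 -2 0 0 0 0'; python3 -m creep '0 0 -2 0 0 0 0; 0 0 -2 0 0 0 0'
```

```text
time: 18.42
ee_pos: [0.6544, -0.0082, 0.0787]
ee_rot: [0.633, 0.774, 0.001, -0.001]
force: [0.6, 12.4, 1.6]
finger_gap: 0.003
grasp_force: 5.9
time: 18.68
ee_pos: [0.6544, -0.0086, 0.0788]
ee_rot: [0.633, 0.774, 0.002, -0.002]
force: [1.4, 19.2, 1.0]
finger_gap: 0.006
grasp_force: 9.6
time: 18.92
ee_pos: [0.6545, -0.0088, 0.0788]
ee_rot: [0.633, 0.774, 0.003, -0.002]
force: [2.4, 28.1, 1.5]
finger_gap: 0.006
grasp_force: 13.3
```

Locked stop reached (force climbs with no motion). Back off, rise, and check.

```bash
python3 -m creep '0 0 12 0 0 0 0; 0 0 20 0 0 0 0; 0 0 20 40 0 0 0; 0 0 20 100 0 0 0; 0 -10 -40 130 0 0 0; 0 -20 -100 130 0 0 0; 0 -30 -160 130 0 0 0; 0 -40 -220 130 0 0 0; 0 -40 -270 130 0 0 0; 0 -40 -270 130 0 0 0'; python3 look.py
```

```text
time: 20.18
ee_pos: [0.6131, -0.2882, 0.2083]
ee_rot: [0.634, 0.773, -0.001, 0.0]
force: [-0.7, 0.1, 0.1]
finger_gap: 0.005
grasp_force: 0.0
tool cr 0.07362634774495479 -0.3473630090753485 [ 0.61314188 -0.28820598  0.20825912]
1960 X [-0.05666919  0.05702604] Y [-0.08182186  0.07572191] ((-1.286342740058899e-05, -0.000752665102481842), (0.167630136013031, 0.11663231998682022), 89.97791290283203)
sticker 218 0.005034152342283083 -0.003433746821537124
lever q 134 1.6010319980960162
```

View pics/look.png

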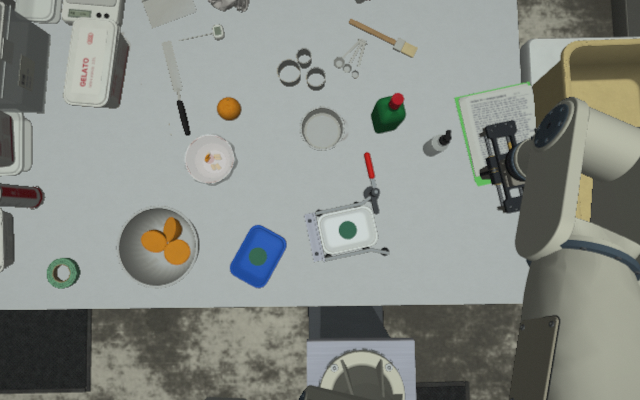

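```bash
python3 -c "
from workcell import robot
print(robot.hand_in())"
```

```text
the job is handed in; nothing more can be done
None
```

I handed the job in at about 20 s on the robot clock; my final checks passed, but no verdict came back: the lever swung open to its stop, the tub measured within about 1 mm of home against the back plate, the lever was pushed back to its locked stop, and the dish, bottle and bowl looked unmoved in the last top view. The fingers first slid onto the tub's lid with about 10 N, with no visible tipping, so I backed off and pushed lower.

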